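Fit a stop pin and set its nip screw

ROBOT

A 6-joint arm with a two-finger parallel gripper is mounted at the origin on a cart in front of the work surface, level with it; the furniture and walls round the work are solid. World frame = base frame: x ahead of the robot, y to its left, z up, the work surface at z = 0. Lengths are in m, angles in rad, forces in N, time in s.
With the tool pointing down it reaches from about 0.325 to 0.875 m from the base axis. Payload 4.4 kg.
Tool frame: the origin (TCP) lies midway between the tips of the shut fingers; the grasp point (between the pads) lies 19 mm behind it; z points along the fingers, y is the line along which they close (so a half turn about z gives the same grasp; the last joint's range is limited). The gripper opens to 85 mm and grips with 20 to 120 N. Pads are 22 mm wide; open, the fingers measure 114 mm over their backs; the gripper's body (76 mm by 85 mm) begins 54 mm behind the grasp point. The pads swing forward as they close: fully open they stand 13 mm farther back than shut.
Start: joints at [-0.15, 0.207, 1.542, -0, 1.393, -0.15], TCP at [0.575, -0, 0.231] pointing down, gripper open.
Joint ranges: [-2.73, 2.73], [-0.86, 2.22], [0.23, 2.46], [-1.11, 4.25], [0.08, 2.63], [-2.82, 2.82]. Speed limits (rad/s): [2.79, 2.79, 3.14, 3.14, 3.14, 3.14].

INTERFACE

Orientations are given as a unit quaternion [w, x, y, z].
In Python, from workcell import readout, imaging, order gives the robot as it stands.
- The arm moves only by the shell command python3 -m pendant 'ROWS' [FORCE]. ROWS is JSON, a list of rows, each an object with "rotation": the turn, a rotation vector about the tool's x, y, z in units of 8 degrees (1.0 is 8 degrees), a list of three; "delta_pos": the shift along the tool's x, y, z in units of 25 mm (1.0 is 25 mm), a list of three; "jaw": the finger opening in mm, from 0 to 85.4. A call has 1 to 12 rows; each row shifts and turns the commanded pose from where the row before left it, along the tool's axes as they then stand; what a row does not reach is not made up. A row lasts 1/8 s, in which the tool goes at most 62.5 mm and 10.7 degrees, less where a joint would pass 70% of its speed; a pose out of reach is approached as far as the arm can. A call is refused whole if a number of a shift passes 1 or a number of a turn 1, either way. A call with a gripper value outside its range is refused whole. The fingers move at their own pace and stop on an object; FORCE is the grip in N (left out, the last holds). Time passes only in rows, so rows that do not move let the fingers close. It gives the time, the measured TCP pose, the force, the opening and the grip force at its end, in the units of the state.
- readout.state(): the state, without advancing time (a new reading comes with each control period).
- imaging.get_image(name): name is "scene" or "side" or "wrist"; returns the picture (420x560x3 uint8, red, green, blue); there is no depth.
- imaging.camera_info(name): a dict with "fx", "fy", "cx", "cy" (pixels), "extrinsics" (4x4, takes a point from camera to world coordinates); the wrist camera has in their place "T_tool_cam" (4x4, takes a point from camera to tool coordinates, whose origin is the TCP and whose axes are the flange's). Camera axes: x right, y up, looking along -z (the intrinsics and any distortion apply to the point x, -y, -z); pixel columns grow to the right and rows downward; lengths in m; the calibration is good to about 2 mm. A picture is of the moment at which its call begins: read the wrist's pose just before it. camera_info takes no time and is no camera call.
- order.job_done(): hands the job in; it is judged then, once.
The state is a dict: "t": time; "q": joint angles; "qvel": joint speeds; "joint_efforts": joint torques, N m; "position": TCP position; "orientation": TCP orientation; "wrist_force": force on the tool from outside, world axes, zero at the start; "wrist_torque": the same for the moment, N m; "gripper_width": finger opening in m; "finger_force": force on a finger pad.
Only numpy, scipy, OpenCV 4.12 (cv2) and the standard library are available. Lean on these libraries where they do the work, as an engineer would, in place of code of your own. Each camera call takes 0.05 s, during which the arm holds its last target. There are 200 camera calls.

TASK

Take the brass pin out of the dark wooden rack, lower it upright into the bore of the blue stop block, fully home before you let go, and let go of it. Then turn the block's black thumbscrew clockwise (seen from above) until it seats, back it off a quarter turn so that the pin can still be adjusted, and finish while still holding the thumbscrew there, ready to nip it up. Leave the steel pin, tape measure, sanding block and wax tin where they are.

Things in the scene. Friction and masses are not known exactly. Their poses are not given: they have to be found in the camera images.
- brass_pin_center (a point): Centre (half-way up) of the loose brass pin: upright round pin, diameter 14 mm, 85 mm long, 0.1 kg, ends chamfered 2 mm, with two thin dark bands near mid-height. z runs along the pin. It starts standing upright in one of the two bores of the rack, its foot 10 mm above the bench, 20 mm of it in the bore; pull it straight up.
- steel_pin_center (a point): Centre (half-way up) of the steel-grey pin of the same size, standing in the rack's other bore, 70 mm from the brass one. To be left alone.
- pin_rack: Fixed dark wooden rack, 130 x 50 x 30 mm (x, y, z); origin at the centre of its underside. Two 17 mm bores, 20 mm deep, at x = -35 and +35 mm on its long (x) axis.
- bore_mouth (a point): Centre of the mouth of the bore in the fixed blue stop block, level with the block's top, 45 mm above the bench. The bore is vertical, 17 mm wide with a mouth countersunk 4 mm all round, 30 mm deep, flat floor; a pin that is fully home stands 55 mm out of it, its centre 12.5 mm above this point. The block measures 60 x 180 x 45 mm (x, y, z; this point's axes are the block's); the bore lies 55 mm from its centre towards -y, the thumbscrew's axis 110 mm from the bore towards +y.
- thumbscrew_grip (a point): Centre of the paddle of the black spade-head thumbscrew, on its vertical axis, 45 mm above the block's top (90 mm above the bench). The paddle is a flat plate 10 mm thick (its y), 44 mm wide (its x), 26 mm high, red mark on top of its +x end; pinch it across its thickness from above. It turns with the screw; its height does not change.
- thumbscrew (a joint): Angle of the thumbscrew in rad: 0 = seated (hard stop), growing as it is backed off counter-clockwise seen from above, up to 3.0. At 0 the paddle's x is the block's x. It starts 0.5 to 1.1 rad short of its seat. It takes about 0.06 N m to turn and stays where it is left.
- tape_measure: Yellow tape measure, 41 x 78 x 64 mm, origin under its centre. To be left alone.
- sanding_block: Brown sanding block, 65 x 112 x 32 mm, origin under its centre. To be left alone.
- wax_tin: Round wax tin, 78 mm across, 27 mm high, origin under its centre. To be left alone.
Mind the look-alikes: they are no part of the job. Of the things that look like the part that bears bore_mouth, the larger one is meant.

How it is judged:
On the way, in this order (a step that is already met when the one before it is completed fails the run):
1. the brass pin stands upright and fully home in the block's bore, let go (horizontal distance between brass_pin_center and bore_mouth below 0.006 m and z of brass_pin_center in the frame of bore_mouth between 0.008 and 0.017 m and angle between brass_pin_center's own z axis and vertical below 0.13 rad and contact force between the fingers and brass_pin below 0.3 N), for 0.2 s.
2. the thumbscrew is seated (value of joint thumbscrew below 0.06 rad), for 0.1 s.
At the end, for the whole second after the job is handed in: Brass pin released in the bore: centre within 6 mm of the axis, within 4.5 mm of home, within 0.13 rad of upright. The thumbscrew, once seated, stands still (under 0.1 rad/s) 1.57 rad back from its seat, within 0.35 rad (20 degrees), and the fingers hold it with over 2 N (all of step 1 and value of joint thumbscrew between 1.22 and 1.92 rad and velocity of joint thumbscrew between -0.1 and 0.1 rad/s and contact force between the fingers and thumbscrew above 2 N); the arm keeps its last pose, push and grip.
It fails at once if the steel pin is moved by more than 20 mm (distance of steel_pin_center from where it was at the start of the episode above 0.02 m).
It fails at once if the tape measure is moved by more than 30 mm (distance of tape_measure from where it was at the start of the episode above 0.03 m).
It fails at once if the sanding block is moved by more than 30 mm (distance of sanding_block from where it was at the start of the episode above 0.03 m).
It fails at once if the wax tin is moved by more than 30 mm (distance of wax_tin from where it was at the start of the episode above 0.03 m).
It fails at once if the brass pin is let go over the bore more than 15 mm above its home (horizontal distance between brass_pin_center and bore_mouth below 0.03 m and z of brass_pin_center in the frame of bore_mouth above 0.0275 m and contact force between the fingers and brass_pin below 0.02 N).
It also fails if it takes over 54 s, if anything falls off the work surface, if the arm or the gripper's body presses on something with over 40 N, if the wrist force passes 120 N, or if a joint passes its speed limit or range.

## Working session

There is one attempt and no reset: what is moved stays moved. The work goes in short steps, Python scripts to look and compute and a shell command to move; the robot and the scene stay as the last step left them, time stands still between calls to the robot, and variables do not carry over. Pictures are saved under pics/ and viewed, at most 10 in all, crops included, and the job is handed in when it is done.

```bash
mkdir -p pics; ls; cat > h.py <<'E'
import numpy as np,cv2
from workcell import readout,imaging,order
from scipy.spatial.transform import Rotation as R
def grab(n,f):
    s=readout.state(); im=imaging.get_image(n); cv2.imwrite('pics/'+f,im[:,:,::-1]); return s,im
def Tool(s):
    T=np.eye(4); w,x,y,z=s['orientation']; T[:3,:3]=R.from_quat([x,y,z,w]).as_matrix(); T[:3,3]=s['position']; return T
def cam(n,s=None):
    c=imaging.camera_info(n)
    return c,(np.array(c['extrinsics']) if n!='wrist' else Tool(s)@np.array(c['T_tool_cam']))
def K(c): return np.array([[c['fx'],0,c['cx']],[0,c['fy'],c['cy']],[0,0,1.]]),np.array(c.get('distortion',c.get('dist',np.zeros(5))),float)
def px2w(n,uv,z,s=None):
    c,T=cam(n,s); k,d=K(c)
    p=cv2.undistortPoints(np.array(uv,float).reshape(-1,1,2),k,d)[:,0]
    r=(T[:3,:3]@np.c_[p[:,0],-p[:,1],-np.ones(len(p))].T).T
    z=np.broadcast_to(z,len(p)); return T[:3,3]+r*((z-T[2,3])/r[:,2])[:,None]
def w2px(n,P,s=None):
    c,T=cam(n,s); k,d=K(c); q=(np.asarray(P)-T[:3,3])@T[:3,:3]; q=q*[1,-1,-1]
    return cv2.projectPoints(q.reshape(-1,1,3),np.zeros(3),np.zeros(3),k,d)[0][:,0]
E
python3 - <<'E'
from h import *
ims=[]
for n in('scene','side','wrist'):
    s,im=grab(n,n+'0.png')
    c=imaging.camera_info(n);print(n,{k:(np.round(v,4).tolist() if not isinstance(v,str) else v) for k,v in c.items()})
print(s)
E
```

```text
pics
scene {'fx': 397.1762, 'fy': 397.1762, 'cx': 279.4533, 'cy': 201.0542, 'extrinsics': [[-0.9008, 0.2302, -0.3683, 0.265], [-0.4338, -0.435, 0.7891, 0.6655], [0.0215, 0.8705, 0.4917, 0.5035], [0.0, 0.0, 0.0, 1.0]]}
side {'fx': 423.2653, 'fy': 423.2653, 'cx': 285.5476, 'cy': 204.9723, 'extrinsics': [[0.8536, 0.2666, -0.4476, 0.213], [-0.5208, 0.4127, -0.7473, -0.6506], [-0.0145, 0.871, 0.4912, 0.5077], [0.0, 0.0, 0.0, 1.0]]}
wrist {'fx': 314.6413, 'fy': 314.6413, 'cx': 276.1031, 'cy': 200.4031, 'T_tool_cam': [[-0.0004, 0.9561, 0.2929, 0.0753], [1.0, 0.0005, -0.0, -0.0011], [-0.0002, 0.2929, -0.9561, -0.1427], [0.0, 0.0, 0.0, 1.0]]}
{'t': 0.1, 'q': array([-1.50502190e-01,  2.07379391e-01,  1.54282094e+00, -1.51763644e-05,
        1.39351860e+00, -1.50490496e-01]), 'qvel': array([-1.26548313e-03, -3.45135990e-03, -4.62674653e-03, -1.20254745e-03,
       -1.42466233e-05,  2.62566005e-04]), 'joint_efforts': array([-6.50861111e-04, -3.84093010e+01, -2.92548752e+01, -2.51638894e-04,
        4.84987657e-03,  7.72491080e-05]), 'position': array([5.74306059e-01, 8.78863057e-05, 2.30211890e-01]), 'orientation': array([-8.51533866e-04,  7.07109564e-01,  7.07103199e-01, -6.36557209e-04]), 'wrist_force': array([ 0.80117162, -0.04483621, -0.07444489]), 'wrist_torque': array([0.00898054, 0.04624862, 0.00683   ]), 'finger_force': 0.0, 'gripper_width': 0.0856549145176168}
```

View pics/scene0.png

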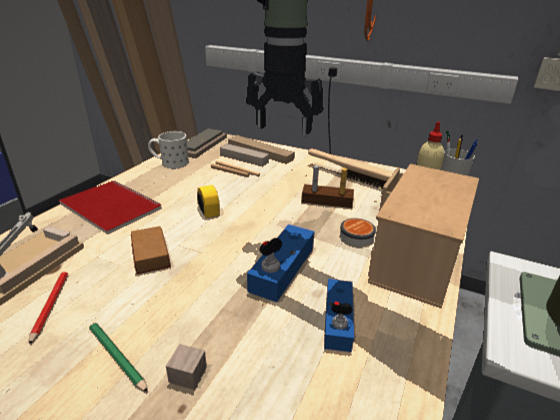

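View pics/side0.png

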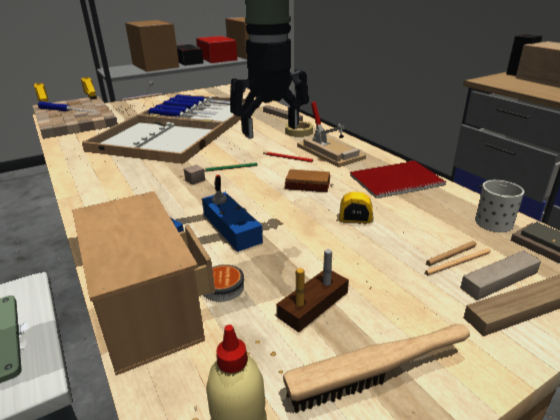

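Two blue blocks are candidates in the scene view: (282,262), which is larger, and (340,313), which is smaller. The larger one fits the description. The brass pin is at (344,180) in scene and (300,285) in side, the steel pin at (328,262) in side. Next is one enlarged crop to confirm.

```bash
python3 - <<'E'
from h import *
a=cv2.imread('pics/scene0.png');b=cv2.imread('pics/side0.png')
f=lambda im,x,y,w,h,k:cv2.resize(im[y:y+h,x:x+w],None,fx=k,fy=k,interpolation=cv2.INTER_CUBIC)
t=np.hstack([f(a,240,215,130,100,3),f(b,190,165,130,100,3)])
u=np.hstack([f(a,240,150,130,65,3),f(b,250,240,130,65+35,3)[:195*1+105][:300][:195]])
cv2.imwrite('pics/crop1.png',np.vstack([t,u]))
E
```

```text
(no output)
```

View pics/crop1.png

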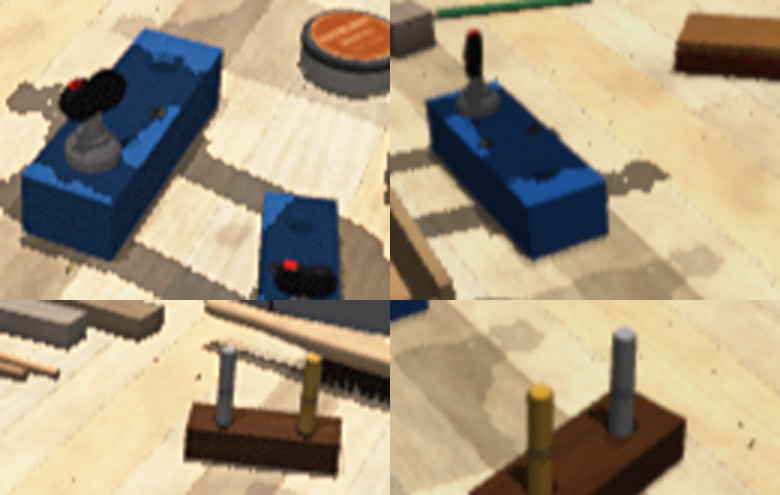

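The larger block (60x180, bore at its far end, screw nearer the scene camera) is the one meant. The small one lies to its lower right. The brass pin has a gold top at scene (344.7,168.7) and side (300.3,270).

```bash
python3 - <<'E'
from h import *
np.set_printoptions(precision=4,suppress=True)
A=px2w('scene',[(290,225),(314,230.7),(277.3,283.3),(247.3,272.7)],.045);B=px2w('side',[(262.3,226),(236.7,234),(202.3,198.3),(221.7,192.7)],.045)
for n,X in(('scene',A),('side',B)):
    print(n,X[:,:2].tolist(),X.mean(0)); print(np.linalg.norm(X-np.roll(X,-1,0),axis=1))
print(px2w('scene',[(344.7,168.7),(316.3,166.3)],.095));print(px2w('side',[(300.3,270),(327.3,251)],.095))
print('red/ctr',px2w('scene',[(265,243.3)],.103),px2w('scene',[(270.7,246.7)],.09),px2w('side',[(217.5,183)],.09))
E
```

```text
scene [[0.5437241482154422, 0.012321117608479537], [0.4903836547103444, 0.00899604624902517], [0.4870349727032712, 0.19019554954668594], [0.5467057795289472, 0.189319434662364]] [0.517  0.1002 0.045 ]
[0.0534 0.1812 0.0597 0.177 ]
side [[0.5490611618288178, 0.004407677066765148], [0.49178239877834273, 0.005785900477781825], [0.48990381104675473, 0.18423801540525098], [0.5389476722600947, 0.18541781247395106]] [0.5174 0.095  0.045 ]
[0.0573 0.1785 0.0491 0.1813]
[[ 0.499  -0.2115  0.095 ]
 [ 0.5661 -0.1914  0.095 ]]
[[ 0.501  -0.2113  0.095 ]
 [ 0.5664 -0.1931  0.095 ]]
red/ctr [[0.5228 0.1678 0.103 ]] [[0.5175 0.1561 0.09  ]] [[0.5184 0.1521 0.09  ]]
```

```bash
python3 - <<'E'
from h import *
b=px2w('side',[(205,345),(112,362)],0.)
print(b)
for z in(.1,.15,.2,.25): print(z,px2w('side',[(188,257),(93,265),(150,198),(75,207)],z)[:,:2].round(3).tolist())
E
python3 -m pendant '[{"rotation":[0,0,0],"delta_pos":[-0.95,-0.35,0],"jaw":85},{"rotation":[0,0,0],"delta_pos":[-0.95,-0.35,0],"jaw":85},{"rotation":[0,0,0],"delta_pos":[-0.95,-0.35,0],"jaw":85},{"rotation":[0,0,0],"delta_pos":[-0.95,-0.35,0],"jaw":85}]'
```

```text
[[ 0.34184047 -0.18649619  0.        ]
 [ 0.2122426  -0.14328942  0.        ]]
0.1 [[0.363, -0.091], [0.227, -0.03], [0.367, 0.145], [0.231, 0.188]]
0.15 [[0.344, -0.16], [0.226, -0.106], [0.348, 0.047], [0.229, 0.085]]
0.2 [[0.326, -0.228], [0.224, -0.182], [0.329, -0.05], [0.227, -0.017]]
0.25 [[0.308, -0.297], [0.222, -0.258], [0.311, -0.148], [0.225, -0.12]]
t: 0.65
position: [0.5394, -0.0956, 0.2308]
orientation: [-0.0, 0.707, 0.707, -0.0]
wrist_force: [0.3, -0.1, -0.7]
gripper_width: 0.0849
finger_force: 0.0
```

```bash
python3 -m pendant '[{"rotation":[0,0,0],"delta_pos":[-0.93,-0.31,0],"jaw":85},{"rotation":[0,0,0],"delta_pos":[-0.93,-0.31,0],"jaw":85},{"rotation":[0,0,0],"delta_pos":[-0.93,-0.31,0],"jaw":85},{"rotation":[0,0,0],"delta_pos":[-0.93,-0.31,0],"jaw":85},{"rotation":[0,0,0],"delta_pos":[-0.93,-0.31,0],"jaw":85},{"rotation":[0,0,1],"delta_pos":[0,0,0],"jaw":85},{"rotation":[0,0,1],"delta_pos":[0,0,0],"jaw":85},{"rotation":[0,0,1],"delta_pos":[0,0,0],"jaw":85},{"rotation":[0,0,1],"delta_pos":[0,0,0],"jaw":85},{"rotation":[0,0,1],"delta_pos":[0,0,0],"jaw":85}]' && python3 -m pendant '[{"rotation":[0,0,1],"delta_pos":[0,0,0],"jaw":85},{"rotation":[0,0,1],"delta_pos":[0,0,0],"jaw":85},{"rotation":[0,0,1],"delta_pos":[0,0,0],"jaw":85},{"rotation":[0,0,1],"delta_pos":[0,0,0],"jaw":85},{"rotation":[0,0,0.25],"delta_pos":[0,0,0],"jaw":85},{"rotation":[0,0,0],"delta_pos":[0,0,0],"jaw":85}]'
python3 - <<'E'
from h import *
s,_=grab('wrist','w1.png');print(s['position'],s['orientation'],s['q'])
print(w2px('wrist',[[.5,-.2114,.095],[.566,-.192,.095]],s))
E
```

```text
t: 1.9
position: [0.501, -0.2111, 0.2308]
orientation: [-0.0, 0.907, 0.421, -0.0]
wrist_force: [-0.2, -0.1, 0.4]
gripper_width: 0.0852
finger_force: 0.0
t: 2.65
position: [0.5011, -0.2112, 0.2311]
orientation: [-0.0, 0.99, 0.14, -0.0]
wrist_force: [0.1, -0.1, 0.1]
gripper_width: 0.0851
finger_force: 0.0
[ 0.50111286 -0.21117784  0.23105958] [-1.36586830e-04  9.90161788e-01  1.39927039e-01 -1.95173871e-04] [-5.57995779e-01  1.41080183e-01  1.61836168e+00 -4.25175569e-05
  1.38262540e+00  7.32033046e-01]
[[277.04065995 189.51670212]
 [276.66340188 111.59260435]]
```

View pics/w1.png

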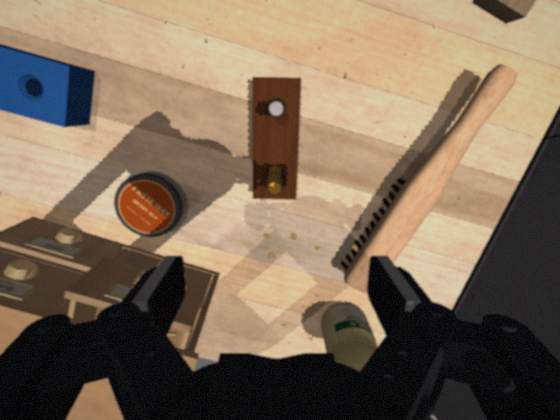

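The wrist view shows the brass pin top at about (276,187), within 2 px of where I predicted, and the steel pin at (277,108). The blue block's bore is at (33,87). I'll check how close the bottle and door are and refine the pin position in an enlarged crop.

```bash
python3 - <<'E'
from h import *
np.set_printoptions(precision=4,suppress=True)
# bottle tip triangulation
def ray(n,uv):
    a=px2w(n,[uv],0.)[0];b=px2w(n,[uv],.3)[0];return a,(b-a)/np.linalg.norm(b-a)
a,d=ray('scene',(436,126));b,e=ray('side',(229,328))
t=np.linalg.lstsq(np.c_[d,-e],b-a,rcond=None)[0];print('bottle tip',a+d*t[0],b+e*t[1])
s=readout.state()
print('bore wrist',px2w('wrist',[(33,87)],.045,s))
im=cv2.imread('pics/w1.png')
c=cv2.resize(im[90:210,220:340],None,fx=5,fy=5,interpolation=cv2.INTER_CUBIC)
d=cv2.resize(im[60:140,0:40*1],None,fx=5,fy=5,interpolation=cv2.INTER_CUBIC)
d=np.vstack([d,np.zeros((200,200,3),np.uint8)]);cv2.imwrite('pics/crop2.png',np.hstack([c,d]))
E
```

```text
bottle tip [ 0.3205 -0.3543  0.1917] [ 0.3219 -0.3543  0.1921]
bore wrist [[0.521  0.0447 0.045 ]]
```

View pics/crop2.png

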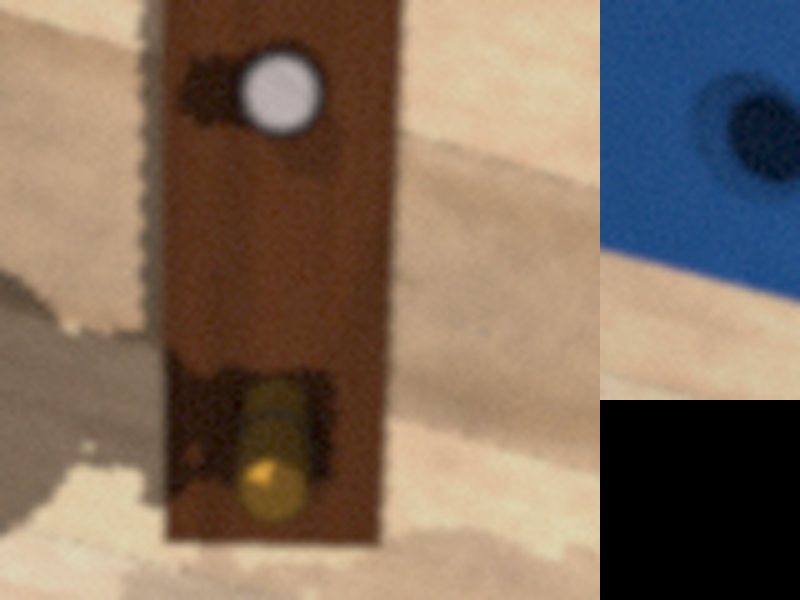

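```bash
python3 - <<'E'
from h import *
np.set_printoptions(precision=4,suppress=True)
s=readout.state()
P=px2w('wrist',[(274.6,187.4),(276.4,108.4)],.095,s);print(P,np.linalg.norm(P[0]-P[1]),np.degrees(np.arctan2(*(P[1]-P[0])[[1,0]])))
R_=Tool(s)[:3,:3];print(R_.T@(P[0]-s['position'])/.025)
E
```

```text
[[ 0.5013 -0.2087  0.095 ]
 [ 0.5685 -0.1911  0.095 ]] 0.0694390020979755 14.714235347018318
[ 0.036  -0.0914  5.4456]
```

```bash
python3 -m pendant '[{"rotation":[0,0,0],"delta_pos":[0,-0.06,1],"jaw":50},{"rotation":[0,0,0],"delta_pos":[0,0,1],"jaw":50},{"rotation":[0,0,0],"delta_pos":[0,0,1],"jaw":50},{"rotation":[0,0,0],"delta_pos":[0,0,1],"jaw":50},{"rotation":[0,0,0],"delta_pos":[0,0,1],"jaw":50},{"rotation":[0,0,0],"delta_pos":[0,0,1],"jaw":50},{"rotation":[0,0,0],"delta_pos":[0,0,0.9],"jaw":50},{"rotation":[0,0,0],"delta_pos":[0,0,0],"jaw":50}]' && python3 -m pendant '[{"rotation":[0,0,0],"delta_pos":[0,0,0],"jaw":0},{"rotation":[0,0,0],"delta_pos":[0,0,0],"jaw":0},{"rotation":[0,0,0],"delta_pos":[0,0,0],"jaw":0},{"rotation":[0,0,0],"delta_pos":[0,0,0],"jaw":0},{"rotation":[0,0,0],"delta_pos":[0,0,0],"jaw":0},{"rotation":[0,0,0],"delta_pos":[0,0,0],"jaw":0}]' 40
```

```text
t: 3.7
position: [0.4991, -0.2088, 0.0568]
orientation: [-0.002, 0.99, 0.14, -0.002]
wrist_force: [-0.3, 0.6, 0.2]
gripper_width: 0.0504
finger_force: 0.0
t: 4.45
position: [0.502, -0.2105, 0.0602]
orientation: [0.001, 0.99, 0.139, 0.001]
wrist_force: [-0.5, 0.3, 5.7]
gripper_width: 0.0125
finger_force: 39.5
```

```bash
python3 -m pendant '[{"rotation":[0,0,0],"delta_pos":[0,0,-0.4],"jaw":0},{"rotation":[0,0,0],"delta_pos":[0,0,-0.5],"jaw":0},{"rotation":[0,0,0],"delta_pos":[0,0,-0.7],"jaw":0},{"rotation":[0,0,0],"delta_pos":[0,0,-0.9],"jaw":0},{"rotation":[0,0,0],"delta_pos":[0,0,-0.9],"jaw":0},{"rotation":[0,0,0],"delta_pos":[0,0,-0.9],"jaw":0},{"rotation":[0,0,0],"delta_pos":[0,0,0],"jaw":0},{"rotation":[0,0,0],"delta_pos":[0,0,0],"jaw":0}]'
python3 - <<'E'
from h import *
s=readout.state();T=Tool(s);print(s['position'],s['gripper_width'])
print(T[:3,:3].round(3),T[:3,:3].T@(np.array([.519,.0435,0])-s['position'])/.025)
E
```

```text
t: 5.45
position: [0.5003, -0.2095, 0.1659]
orientation: [-0.0, 0.99, 0.139, -0.0]
wrist_force: [0.3, 0.3, -1.1]
gripper_width: 0.0132
finger_force: 39.0
[ 0.50033938 -0.20953295  0.1659224 ] 0.013224585513388527
[[ 0.961  0.276 -0.001]
 [ 0.276 -0.961  0.   ]
 [-0.001 -0.001 -1.   ]] [ 3.51190214 -9.51924589  6.64056634]
```

```bash
python3 -m pendant '[{"rotation":[0,0,0],"delta_pos":[0.29,-0.79,0],"jaw":0},{"rotation":[0,0,0],"delta_pos":[0.29,-0.79,0],"jaw":0},{"rotation":[0,0,0],"delta_pos":[0.29,-0.79,0],"jaw":0},{"rotation":[0,0,0],"delta_pos":[0.29,-0.79,0],"jaw":0},{"rotation":[0,0,0],"delta_pos":[0.29,-0.79,0],"jaw":0},{"rotation":[0,0,0],"delta_pos":[0.29,-0.79,0],"jaw":0},{"rotation":[0,0,0],"delta_pos":[0.29,-0.79,0],"jaw":0},{"rotation":[0,0,0],"delta_pos":[0.29,-0.79,0],"jaw":0},{"rotation":[0,0,0],"delta_pos":[0.29,-0.79,0],"jaw":0},{"rotation":[0,0,0],"delta_pos":[0.29,-0.79,0],"jaw":0},{"rotation":[0,0,0],"delta_pos":[0.3,-0.8,0],"jaw":0},{"rotation":[0,0,0],"delta_pos":[0.3,-0.8,0],"jaw":0}]' && python3 -m pendant '[{"rotation":[0,0,0],"delta_pos":[0,0,0.8],"jaw":0},{"rotation":[0,0,0],"delta_pos":[0,0,0.8],"jaw":0},{"rotation":[0,0,0],"delta_pos":[0,0,0],"jaw":0},{"rotation":[0,0,0],"delta_pos":[0,0,0],"jaw":0}]'
python3 - <<'E'
from h import *
s,w=grab('wrist','w2.png');_,a=grab('scene','s2.png');_,b=grab('side','d2.png')
print(s['position'],w2px('wrist',[[.519,.0435,.045]],s),w2px('scene',[[.519,.0435,.045]]),w2px('side',[[.519,.0435,.045]]))
f=lambda im,x,y,w,h,k:cv2.resize(im[y:y+h,x:x+w],None,fx=k,fy=k,interpolation=cv2.INTER_CUBIC)[:,:,::-1]
t=np.hstack([f(a,240,170,100,75,4),f(b,190,150,100,75,4)])
u=f(w,180,75,200,75,4)
cv2.imwrite('pics/crop3.png',np.vstack([t,u]))
E
```

```text
t: 6.95
position: [0.5189, 0.0447, 0.1661]
orientation: [-0.0, 0.99, 0.14, -0.0]
wrist_force: [-0.3, -0.3, -0.2]
gripper_width: 0.013
finger_force: 39.1
t: 7.45
position: [0.5197, 0.0432, 0.1269]
orientation: [0.0, 0.99, 0.14, 0.0]
wrist_force: [-0.1, -0.3, 0.2]
gripper_width: 0.0129
finger_force: 39.1
[0.51973812 0.04322391 0.12688882] [[276.60431664 207.7645356 ]] [[294.72829077 235.4408183 ]] [[240.65448501 221.73190967]]
```

View pics/crop3.png

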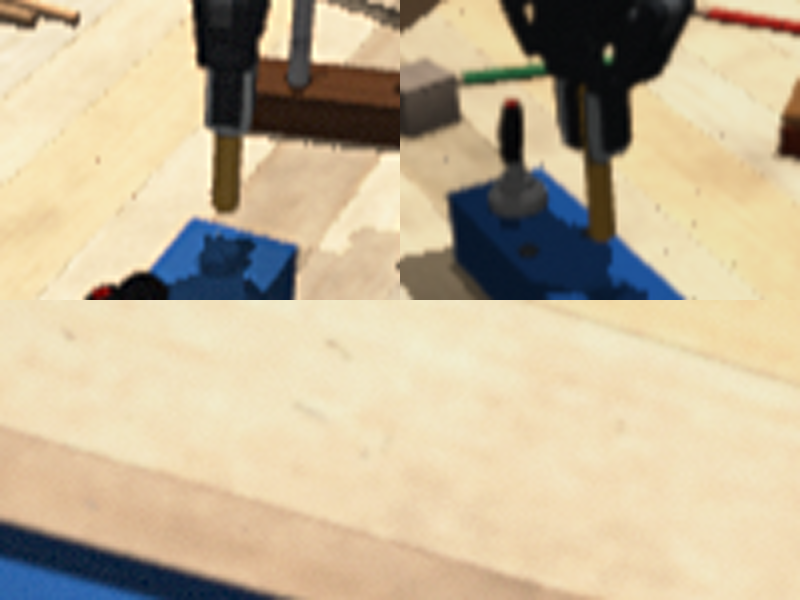

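```bash
python3 - <<'E'
from h import *
np.set_printoptions(precision=4,suppress=True)
print(px2w('scene',[(296,235.7)],.045),px2w('side',[(241.7,224.3)],.045))
print('foot',px2w('scene',[(240+226/4,170+207/4)],.078),px2w('side',[(240.25,209.5)],.078))
im=cv2.imread('pics/w2.png')
c=cv2.resize(im[130:280,180:380],None,fx=4,fy=4,interpolation=cv2.INTER_CUBIC);cv2.imwrite('pics/crop4.png',np.clip(c.astype(float)*1.5,0,255).astype(np.uint8))
E
```

```text
[[0.5163 0.0432 0.045 ]] [[0.5164 0.0332 0.045 ]]
foot [[0.5171 0.0424 0.078 ]] [[0.5175 0.0372 0.078 ]]
```

View pics/crop4.png

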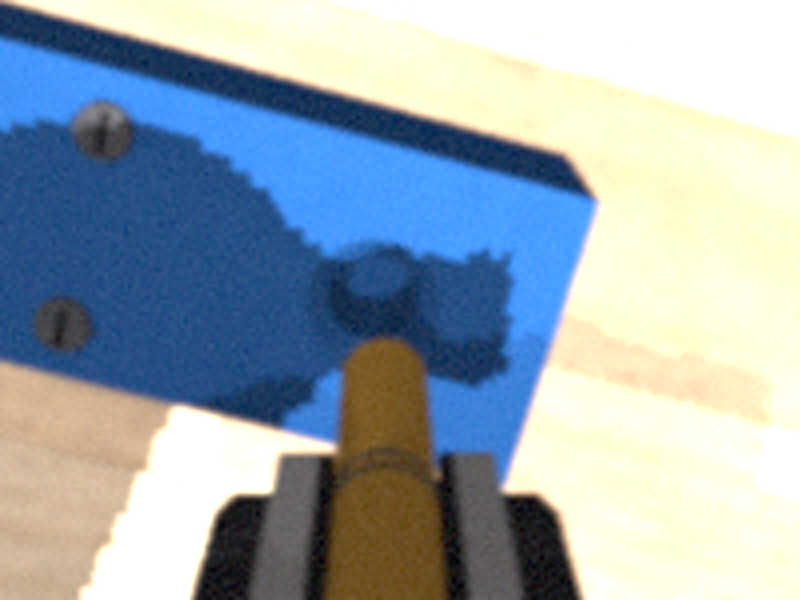

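The wrist crop shows the bore centre at about (372,290) in the crop, which is image (273,202.5). The pin foot centre is at about crop (384,374), image (276,223.5). I'll compute both positions.

```bash
python3 - <<'E'
from h import *
np.set_printoptions(precision=4,suppress=True)
s=readout.state();T=Tool(s);p=s['position']
b=px2w('wrist',[(273,202.5)],.045,s)[0];f=px2w('wrist',[(276,223.5)],.078,s)[0]
# block top corner near right: crop (597,203)
print(b,f,'corner',px2w('wrist',[(180+597/4,130+203/4)],.045,s),T[:3,:3].T@(b-f)/.025, T[:3,:3].T@(b-p)/.025)
print(w2px('wrist',[T[:3,3]+[0,0,-.0485]],s))
E
```

```text
[0.5228 0.0466 0.045 ] [0.5195 0.0434 0.078 ] corner [[0.5503 0.0115 0.045 ]] [ 0.1606 -0.0913  1.3203] [ 0.1315 -0.1277  3.2967]
[[277.341  223.1078]]
```

```bash
python3 -m pendant '[{"rotation":[0,0,0],"delta_pos":[0.12,-0.09,0.4],"jaw":0},{"rotation":[0,0,0],"delta_pos":[0,0,0.5],"jaw":0},{"rotation":[0,0,0],"delta_pos":[0,0,0.2],"jaw":0},{"rotation":[0,0,0],"delta_pos":[0,0,0.2],"jaw":0},{"rotation":[0,0,0],"delta_pos":[0,0,0.2],"jaw":0},{"rotation":[0,0,0],"delta_pos":[0,0,0],"jaw":0}]'
```

```text
t: 8.35
position: [0.5214, 0.0456, 0.0883]
orientation: [-0.0, 0.99, 0.139, -0.0]
wrist_force: [-0.4, -0.4, 0.1]
gripper_width: 0.0129
finger_force: 39.1
```

```bash
python3 -m pendant '[{"rotation":[0,0,0],"delta_pos":[0,0,0.2],"jaw":0},{"rotation":[0,0,0],"delta_pos":[0,0,0.2],"jaw":0},{"rotation":[0,0,0],"delta_pos":[0,0,0],"jaw":0}]'
```

```text
t: 8.72
position: [0.5212, 0.0456, 0.0782]
orientation: [-0.0, 0.99, 0.139, -0.001]
wrist_force: [0.9, 0.5, -1.1]
gripper_width: 0.0129
finger_force: 39.1
```

```bash
python3 -m pendant '[{"rotation":[0,0,0],"delta_pos":[0,0,0.2],"jaw":0},{"rotation":[0,0,0],"delta_pos":[0,0,0.2],"jaw":0},{"rotation":[0,0,0],"delta_pos":[0,0,0],"jaw":0}]'; python3 -m pendant '[{"rotation":[0,0,0],"delta_pos":[0,0,0.1],"jaw":0},{"rotation":[0,0,0],"delta_pos":[0,0,0.08],"jaw":0},{"rotation":[0,0,0],"delta_pos":[0,0,0],"jaw":0}]'
```

```text
t: 9.1
position: [0.5212, 0.0456, 0.0681]
orientation: [-0.0, 0.99, 0.139, -0.001]
wrist_force: [0.4, -0.9, -0.3]
gripper_width: 0.0128
finger_force: 39.1
t: 9.48
position: [0.5222, 0.0456, 0.0652]
orientation: [0.0, 0.99, 0.139, 0.0]
wrist_force: [-2.3, 0.2, 5.2]
gripper_width: 0.0126
finger_force: 39.8
```

```bash
python3 -m pendant '[{"rotation":[0,0,0],"delta_pos":[0,0,0.06],"jaw":0},{"rotation":[0,0,0],"delta_pos":[0,0,0],"jaw":0},{"rotation":[0,0,0],"delta_pos":[0,0,0],"jaw":0}]'
python3 - <<'E'
from h import *
s,w=grab('wrist','w3.png');_,a=grab('scene','s3.png');_,b=grab('side','d3.png')
f=lambda im,x,y,w,h,k:cv2.resize(im[y:y+h,x:x+w],None,fx=k,fy=k,interpolation=cv2.INTER_CUBIC)[:,:,::-1]
cv2.imwrite('pics/crop5.png',np.vstack([np.hstack([f(a,240,180,100,75,4),f(b,190,150,100,75,4)]),f(w,180,180,200,75,4)]))
E
```

```text
t: 9.85
position: [0.5227, 0.0456, 0.0651]
orientation: [0.0, 0.99, 0.139, 0.001]
wrist_force: [-5.2, 0.4, 12.8]
gripper_width: 0.0128
finger_force: 40.8
```

View pics/crop5.png

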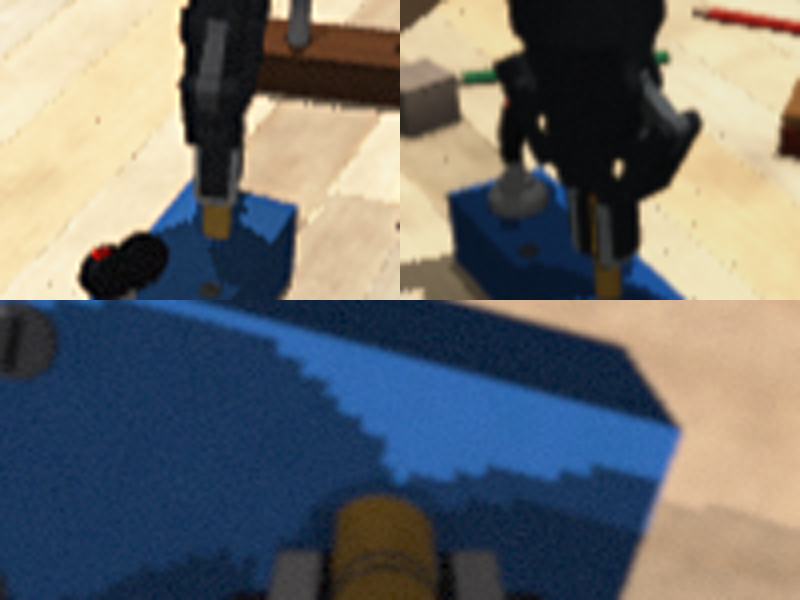

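The crop shows the pin in the bore with its upper bands just above the block top. The floor reaction is 12.8 N and the TCP is 5 mm above its height at the rack grip, so the pin is home. Releasing.

```bash
python3 -m pendant '[{"rotation":[0,0,0],"delta_pos":[0,0,-0.07],"jaw":0},{"rotation":[0,0,0],"delta_pos":[0,0,0],"jaw":40},{"rotation":[0,0,0],"delta_pos":[0,0,0],"jaw":40},{"rotation":[0,0,0],"delta_pos":[0,0,0],"jaw":40},{"rotation":[0,0,0],"delta_pos":[0,0,0],"jaw":40}]' && python3 -m pendant '[{"rotation":[0,0,0],"delta_pos":[0,0,-0.5],"jaw":40},{"rotation":[0,0,0],"delta_pos":[0,0,-0.7],"jaw":40},{"rotation":[0,0,0],"delta_pos":[0,0,-0.9],"jaw":40},{"rotation":[0,0,0],"delta_pos":[0,0,-1],"jaw":40},{"rotation":[0,0,0],"delta_pos":[0,0,-1],"jaw":40},{"rotation":[0,0,0],"delta_pos":[0,0,-1],"jaw":40},{"rotation":[0,0,0],"delta_pos":[0.4,-1,-0.5],"jaw":40},{"rotation":[0,0,0],"delta_pos":[0.3,-1,0],"jaw":40},{"rotation":[0,0,0],"delta_pos":[0.3,-1,0],"jaw":40},{"rotation":[0,0,0],"delta_pos":[0.2,-1,0],"jaw":40},{"rotation":[0,0,0],"delta_pos":[0,-0.2,0],"jaw":40},{"rotation":[0,0,0],"delta_pos":[0,0,0],"jaw":40}]'
python3 - <<'E'
from h import *
s,w=grab('wrist','w4.png');print(s['position'],s['orientation'],s['q'])
print(w2px('wrist',[[.519,.1545,.103],[.52,.0456,.1]],s))
cv2.imwrite('pics/w4b.png',cv2.resize(w[80:330,120:440],None,fx=2.4,fy=2.4,interpolation=cv2.INTER_CUBIC)[:,:,::-1])
E
```

```text
t: 10.62
position: [0.5217, 0.0456, 0.0643]
orientation: [-0.0, 0.99, 0.139, -0.0]
wrist_force: [1.0, -0.2, -0.5]
gripper_width: 0.0402
finger_force: 0.0
t: 12.12
position: [0.5218, 0.1546, 0.2053]
orientation: [0.0, 0.99, 0.139, 0.0]
wrist_force: [-0.2, -0.9, -0.0]
gripper_width: 0.04
finger_force: 0.0
[0.52175232 0.15457946 0.20533893] [2.68057866e-04 9.90226998e-01 1.39463895e-01 4.93475045e-04] [ 1.29263547e-01  1.63703858e-01  1.64734949e+00 -5.41242303e-04
  1.32954673e+00  1.42034888e+00]
[[276.26458572 202.25412107]
 [399.40432328 233.76815595]]
```

View pics/w4b.png

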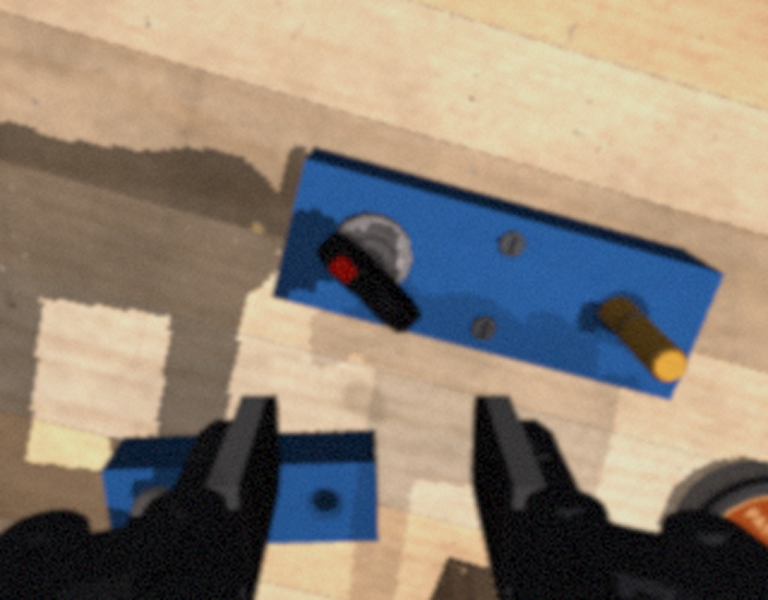

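The wrist crop shows the paddle centred at about crop (369,283), with the red end up-left at 45° in the image. That is about 61° in the world frame, or 1.06 rad, within the stated start range. The pin is upright with its top at crop (668,365).

```bash
python3 - <<'E'
from h import *
np.set_printoptions(precision=4,suppress=True)
s=readout.state();T=Tool(s)
P=px2w('wrist',[(120+369/2.4,80+283/2.4),(120+668/2.4,80+365/2.4),(120+335/2.4,80+248/2.4),(120+405/2.4,80+318/2.4)],[.103,.1,.103,.103],s)
v=P[2]-P[3];print(P,np.degrees(np.arctan2(v[1],v[0])),np.linalg.norm(v))
e=np.array([270.0,0]) # block edge in crop: (315,150)->(720,270) top face far edge ; near edge (275,296)->(670,398)
Q=px2w('wrist',[(120+275/2.4,80+296/2.4),(120+670/2.4,80+398/2.4),(120+310/2.4,80+156/2.4),(120+720/2.4,80+273/2.4)],.045,s);print(Q)
for i in(0,2): d=Q[i]-Q[i+1];print('yaw',np.degrees(np.arctan2(d[1],d[0]))-90,np.linalg.norm(d))
print(T[:3,:3].T@(P[0]-T[:3,3])/.025)
E
```

```text
[[0.5221 0.1571 0.103 ]
 [0.5212 0.0468 0.1   ]
 [0.5307 0.1713 0.103 ]
 [0.5134 0.1418 0.103 ]] 59.695845566511316 0.034201108280650365
[[0.489  0.1893 0.045 ]
 [0.491  0.0114 0.045 ]
 [0.5496 0.1898 0.045 ]
 [0.5498 0.0133 0.045 ]]
yaw 0.6576397062366652 0.17784449742131248
yaw 0.045324439464749844 0.17642391373909425
[ 0.04   -0.1117  4.0847]
```

```bash
python3 -m pendant '[{"rotation":[0,0,0],"delta_pos":[0.015,-0.055,0],"jaw":40},{"rotation":[0,0,-0.9],"delta_pos":[0,0,0.4],"jaw":40},{"rotation":[0,0,-0.9],"delta_pos":[0,0,0.4],"jaw":40},{"rotation":[0,0,-0.9],"delta_pos":[0,0,0.4],"jaw":40},{"rotation":[0,0,-0.9],"delta_pos":[0,0,0.4],"jaw":40},{"rotation":[0,0,-1],"delta_pos":[0,0,0.4],"jaw":40},{"rotation":[0,0,-0.9],"delta_pos":[0,0,0.4],"jaw":40},{"rotation":[0,0,0],"delta_pos":[0,0,0.8],"jaw":40},{"rotation":[0,0,0],"delta_pos":[0,0,0.8],"jaw":40},{"rotation":[0,0,0],"delta_pos":[0,0,0.7],"jaw":40},{"rotation":[0,0,0],"delta_pos":[0,0,0.5],"jaw":40},{"rotation":[0,0,0],"delta_pos":[0,0,0],"jaw":40}]' && python3 -m pendant '[{"rotation":[0,0,0],"delta_pos":[0,0,0],"jaw":0},{"rotation":[0,0,0],"delta_pos":[0,0,0],"jaw":0},{"rotation":[0,0,0],"delta_pos":[0,0,0],"jaw":0},{"rotation":[0,0,0],"delta_pos":[0,0,0],"jaw":0},{"rotation":[0,0,0],"delta_pos":[0,0,0],"jaw":0}]' 40; python3 -c "
from h import *
s=readout.state();print(s['wrist_torque'],s['q'])"
```

```text
t: 13.68
position: [0.5207, 0.1559, 0.0733]
orientation: [-0.0, 0.866, 0.5, -0.001]
wrist_force: [0.3, 0.1, -0.8]
gripper_width: 0.0399
finger_force: 0.0
t: 14.3
position: [0.5206, 0.1575, 0.0754]
orientation: [-0.001, 0.866, 0.5, -0.0]
wrist_force: [-4.1, 2.6, 2.3]
gripper_width: 0.0095
finger_force: 40.0
[ 0.4883246   0.66229962 -0.03197697] [0.1333099  0.32338231 1.74897941 0.00246486 1.07075875 0.65562532]
```

```bash
python3 -m pendant '[{"rotation":[0,0,0.3],"delta_pos":[0,-0.04,0],"jaw":0},{"rotation":[0,0,0.6],"delta_pos":[0,0,0],"jaw":0},{"rotation":[0,0,0.6],"delta_pos":[0,0,0],"jaw":0},{"rotation":[0,0,0.6],"delta_pos":[0,0,0],"jaw":0},{"rotation":[0,0,0.6],"delta_pos":[0,0,0],"jaw":0},{"rotation":[0,0,0.6],"delta_pos":[0,0,0],"jaw":0},{"rotation":[0,0,0.6],"delta_pos":[0,0,0],"jaw":0},{"rotation":[0,0,0.6],"delta_pos":[0,0,0],"jaw":0},{"rotation":[0,0,0.6],"delta_pos":[0,0,0],"jaw":0},{"rotation":[0,0,0.6],"delta_pos":[0,0,0],"jaw":0},{"rotation":[0,0,0.6],"delta_pos":[0,0,0],"jaw":0},{"rotation":[0,0,0],"delta_pos":[0,0,0],"jaw":0}]'; python3 -c "
from h import *
s=readout.state();print(s['wrist_torque'],s['q'],np.degrees(np.arctan2(*Tool(s)[[1,0],1])))"
```

```text
t: 15.8
position: [0.5213, 0.1565, 0.0754]
orientation: [0.0, 0.996, 0.084, 0.001]
wrist_force: [-0.7, -2.3, 1.4]
gripper_width: 0.0092
finger_force: 39.8
[-0.20053617  0.15926486 -0.09211421] [ 1.32986944e-01  3.22692694e-01  1.74982177e+00 -6.33243586e-04
  1.06782171e+00  1.53558044e+00] -80.34523979622489
```

```bash
cat > tq.py <<'E'
from h import *
s=readout.state();print('torque',s['wrist_torque'].round(3),'q6',s['q'][5].round(3),'yaw',np.degrees(np.arctan2(*Tool(s)[[1,0],1])).round(2))
E
python3 -m pendant '[{"rotation":[0,0,0.4],"delta_pos":[0,0,0],"jaw":0},{"rotation":[0,0,0.4],"delta_pos":[0,0,0],"jaw":0},{"rotation":[0,0,0.2],"delta_pos":[0,0,0],"jaw":0},{"rotation":[0,0,0],"delta_pos":[0,0,0],"jaw":0}]';python3 tq.py
python3 -m pendant '[{"rotation":[0,0,0.2],"delta_pos":[0,0,0],"jaw":0},{"rotation":[0,0,0.1],"delta_pos":[0,0,0],"jaw":0},{"rotation":[0,0,0],"delta_pos":[0,0,0],"jaw":0}]';python3 tq.py
```

```text
t: 16.3
position: [0.5213, 0.1564, 0.0754]
orientation: [0.0, 1.0, 0.014, 0.001]
wrist_force: [-1.3, -3.1, 5.7]
gripper_width: 0.0093
finger_force: 40.4
torque [-0.538  0.252 -0.038] q6 1.675 yaw -88.35
t: 16.68
position: [0.5213, 0.1563, 0.0754]
orientation: [0.001, 1.0, -0.005, 0.001]
wrist_force: [-1.5, -3.8, 5.3]
gripper_width: 0.0092
finger_force: 42.7
torque [-0.547  0.257  0.574] q6 1.715 yaw -90.61
```

```bash
python3 -m pendant '[{"rotation":[0,0,0.15],"delta_pos":[0,0,0],"jaw":0},{"rotation":[0,0,0],"delta_pos":[0,0,0],"jaw":0},{"rotation":[0,0,0],"delta_pos":[0,0,0],"jaw":0}]';python3 tq.py
```

```text
t: 17.05
position: [0.5214, 0.1563, 0.0754]
orientation: [0.001, 1.0, -0.015, 0.001]
wrist_force: [-1.1, -3.2, 5.4]
gripper_width: 0.0094
finger_force: 50.1
torque [-0.553  0.258  0.868] q6 1.735 yaw -91.74
```

Torque has risen to 0.87 N·m, so the screw is on its hard stop. Backing off a quarter turn.

```bash
python3 -m pendant '[{"rotation":[0,0,-0.4],"delta_pos":[0,0,0],"jaw":0},{"rotation":[0,0,-0.6],"delta_pos":[0,0,0],"jaw":0},{"rotation":[0,0,-0.6],"delta_pos":[0,0,0],"jaw":0},{"rotation":[0,0,-0.6],"delta_pos":[0,0,0],"jaw":0},{"rotation":[0,0,-0.6],"delta_pos":[0,0,0],"jaw":0},{"rotation":[0,0,-0.6],"delta_pos":[0,0,0],"jaw":0},{"rotation":[0,0,-0.6],"delta_pos":[0,0,0],"jaw":0},{"rotation":[0,0,-0.6],"delta_pos":[0,0,0],"jaw":0},{"rotation":[0,0,-0.6],"delta_pos":[0,0,0],"jaw":0},{"rotation":[0,0,-0.6],"delta_pos":[0,0,0],"jaw":0},{"rotation":[0,0,-0.4],"delta_pos":[0,0,0],"jaw":0},{"rotation":[0,0,0],"delta_pos":[0,0,0],"jaw":0}]' && python3 -m pendant '[{"rotation":[0,0,-0.6],"delta_pos":[0,0,0],"jaw":0},{"rotation":[0,0,-0.6],"delta_pos":[0,0,0],"jaw":0},{"rotation":[0,0,-0.6],"delta_pos":[0,0,0],"jaw":0},{"rotation":[0,0,-0.6],"delta_pos":[0,0,0],"jaw":0},{"rotation":[0,0,-0.6],"delta_pos":[0,0,0],"jaw":0},{"rotation":[0,0,-0.6],"delta_pos":[0,0,0],"jaw":0},{"rotation":[0,0,-0.6],"delta_pos":[0,0,0],"jaw":0},{"rotation":[0,0,-0.6],"delta_pos":[0,0,0],"jaw":0},{"rotation":[0,0,-0.5],"delta_pos":[0,0,0],"jaw":0},{"rotation":[0,0,0],"delta_pos":[0,0,0],"jaw":0},{"rotation":[0,0,0],"delta_pos":[0,0,0],"jaw":0}]';python3 tq.py
python3 - <<'E'
from h import *
_,a=grab('scene','s5.png');_,b=grab('side','d5.png')
f=lambda im,x,y,w,h,k:cv2.resize(im[y:y+h,x:x+w],None,fx=k,fy=k,interpolation=cv2.INTER_CUBIC)[:,:,::-1]
cv2.imwrite('pics/crop6.png',np.hstack([f(a,220,140,130,150,3),f(b,170,120,130,150,3)]))
E
```

```text
t: 18.55
position: [0.5208, 0.1574, 0.0754]
orientation: [-0.0, 0.915, 0.404, 0.0]
wrist_force: [-2.3, -0.4, 6.2]
gripper_width: 0.0097
finger_force: 40.5
t: 19.92
position: [0.5199, 0.1577, 0.0754]
orientation: [-0.001, 0.707, 0.708, -0.0]
wrist_force: [-5.2, -0.4, 8.8]
gripper_width: 0.0097
finger_force: 40.8
torque [0.049 0.79  0.115] q6 0.132 yaw 0.07
```

View pics/crop6.png

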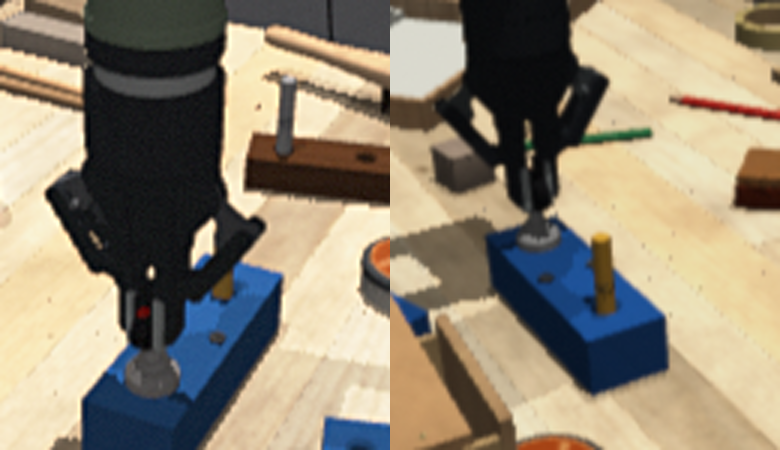

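The pin stands upright in the bore at crop (603,270). The paddle is held with its red end facing the scene camera (+y) at crop (143,313), which is a quarter turn back from the seat. The steel pin is still in the rack. Handing in.

```bash
python3 -c "
from workcell import order
print(order.job_done())"
```

```text
the job is handed in; nothing more can be done
None
```

I handed the job in at about 20 s: the brass pin is fully home in the larger blue block's bore and let go, and the thumbscrew was seated, backed off about 90° and is still held in the fingers with about 40 N; the hand-in gave no pass or fail result.

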